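# Fish a fallen cartridge from under the slatted riser

## Task

The flat chrome coin tin has slid under the slatted bamboo riser, right up to the riser's rail, where neither a hand nor a hook can get behind it. Take the T-handled bent rod off its double hook, reach under the riser's front edge, press the rod's rubber-capped tip down on the tin's lid just firmly enough that the tin follows, and draw it out towards you, off the riser's thin base board, until it lies flat on the shelf in the open with a finger's width of bare board between it and the riser; then hang the rod back across both prongs of its hook. Touch the tin with the rod only, never press on its thin lid with more than 8 N or it will dent, do not pry against the riser, and leave everything else on the shelf where it stands.

Things in the scene. Friction and masses are not known exactly. Their poses are not given: they have to be found in the camera images.
- rod_handle (a point): Centre of the handle of the T-handled bent rod (loose, 0.12 kg): a black plastic bar 24 mm (x) by 110 mm (y) by 22 mm high (z). A 7 mm steel shaft runs down (-z) from its underside; 104 mm below this point it bends into a level toe along +x, ending in a round rubber cap 13 mm across. It hangs with the bar across both prongs, toe pointing away from the panel.
- rod_tip (a point): Lowest point of the rod's rubber cap: 60 mm along the rod's +x and 116 mm below the handle's centre. Toe and cap together are 15.5 mm high. Under a downward push of about 2.5 N (light tin) to 5 N (full tin, or tin tipped) the rubber grips the lid well enough for the tin to follow; under less it slides over the lid. The rubber gives 1 mm for 4 N.
- rack: The double tool hook: two level steel prongs, 8 mm thick, at x = -33 and +33 mm, on a fixed low bamboo panel 200 mm long, 18 mm thick, 138 mm high. Origin: on the board under the panel's middle. The prongs run along -y from the panel's face at y = -9 to y = -98 mm, upper side 125 mm above the board, their ends turned up to 139 mm.
- rack_rest (a point): Point mid-way between the prongs, level with their upper side, 71 mm out from the panel's middle (rack axes). The rod hangs with its handle bar along the panel (rack x), its underside on both prongs, the shaft down between them: handle centre about 11 mm above this point, within 8 mm of it to or from the panel.
- riser: The fixed slatted bamboo riser, 168 mm (x) by 460 mm (y), 49 mm high. Origin: on the shelf board under its centre. Its deck, slats along x with 14 mm slits, has its underside 39 mm above the shelf board. Below it lies a base board, top 3 mm up. Front edge of deck and base board (robot's side) at x = -84 mm; the space is open there, ends at a rail at x = -16 mm and at walls at y = -214 and +214 mm.
- tin_centre (a point): Centre (half-way up) of the flat chrome coin tin with a slide lid, 40 mm (x) by 60 mm (y) by 10 mm high (z), 70 to 140 g depending on how full it is, flat on the riser's base board, a few mm clear of the rail behind it. Seen from above through the slits. Drawn out, it tips down 3 mm off the base board's edge. Its thin lid dents above 8 N.
- organizer: Bystander: charcoal cartridge organizer with eight slots, fixed on the back half of the riser, 56 by 116 by 36 mm; origin at the middle of its underside. The cartridges in it reach 97 mm above the board.
- spare1: Bystander: small game cartridge, 44 by 38 by 7 mm, standing in a slot of the organizer; origin at its foot.
- spare2: Bystander: cartridge standing in the organizer; origin at its foot.
- spare3: Bystander: cartridge standing in the organizer; origin at its foot.
- spare4: Bystander: cartridge standing in the organizer; origin at its foot.
- mug: Bystander: terracotta mug on the back half of the riser, 76 mm across, 88 mm high; origin at the middle of its underside.
- pot: Bystander: small round wooden box with a lid on the board, 69 mm across, 49 mm high; origin at the middle of its underside.
- dish: Bystander: small white ceramic dish on the board, 72 mm across, 32 mm high; origin at the middle of its underside.
Things that resemble listed ones, but are neither listed nor needed, are in the scene too. There is more than one size of the part that bears tin_centre; the job needs the larger.

How it is judged:
On the way, in this order (a step that is already met when the one before it is completed fails the run):
1. the rod is off its hook (distance between rod_handle and rack above 0.2 m and contact force between rod and rack below 0.05 N), for 0.1 s.
2. the rod bears on the tin while it is still under the riser (contact force between rod and tin above 0.2 N and x of tin_centre in the frame of riser above -0.065 m), for 0.1 s.
3. the tin is out in front of the riser, lying flat (x of tin_centre in the frame of riser below -0.114 m and height (world z) of tin_centre below 0.0075 m and angle between tin_centre's own z axis and vertical below 0.1 rad), for 0.2 s.
At the end, for the whole second after the job is handed in: Tin flat and still on the shelf board, its centre at least 30 mm out in front of the riser's front edge; rod hanging still and level (within 8 degrees) with its handle resting on both prongs, its centre within 20 mm of mid-way between them and 18 to 92 mm from the panel's middle (all of step 3 and linear speed of tin below 0.02 m/s and z of rod_handle in the frame of rack between 0.131 and 0.141 m and x of rod_handle in the frame of rack between -0.02 and 0.02 m and y of rod_handle in the frame of rack between -0.092 and -0.018 m and angle between rod_handle's own z axis and vertical below 0.15 rad and contact force between rod and rack above 0.4 N and linear speed of rod below 0.03 m/s); the robot touches nothing.
It fails at once if the rod presses on the tin with more than 8 N (contact force between rod and tin above 8 N).
It fails at once if the gripper or the arm touches the tin (contact force between any of the fingers, the arm and tin above 0.3 N).
It fails at once if the rod is pried against the riser with more than 15 N (contact force between rod and riser above 15 N).
It fails at once if a bystander (spare cartridge, mug, wooden box, dish) is shifted by more than 15 mm (distance of any of spare1, spare2, spare3, spare4, mug, pot, dish from where it was at the start of the episode above 0.015 m).
It also fails if it takes over 72 s, if anything falls off the work surface, if the arm or the gripper's body presses on something with over 40 N, if the wrist force passes 120 N, or if a joint passes its speed limit or range.

## Robot

A 6-joint arm with a two-finger parallel gripper is mounted at the origin on the work surface. World frame = base frame: x ahead of the robot, y to its left, z up, the work surface at z = 0. Lengths are in m, angles in rad, forces in N, time in s.
With the tool pointing down it reaches from about 0.35 to 0.725 m from the base axis. Payload 6 kg.
Tool frame: the origin (TCP) lies at the very end of the fingers, on their centre line; the grasp point (between the pads) lies 19 mm behind it; y points along the fingers, z is the direction in which the jaws open and shut, and the axes are right-handed (so a half turn about y gives the same grasp; the last joint's range is limited). The gripper opens to 85 mm and grips with 20 to 120 N. Pads are 22 mm wide; open, the fingers measure 114 mm over their backs; the gripper's body (76 mm by 85 mm) begins 54 mm behind the grasp point. The pads swing forward as they close: fully open they stand 13 mm farther back than shut.
Start: joints at [-0.885, 0.04, 0.085, 0, -1.615, -0.334], TCP at [0.207, -0.563, 0.231] pointing down, gripper open.
Joint ranges: [-2.56, 2.56], [-1.29, 2.01], [-1.08, 1.49], [-3.29, 1.98], [-2.81, -0.18], [-2.99, 2.99]. Speed limits (rad/s): [2.57, 2.57, 3.01, 3.14, 3.14, 3.14].

## Interface

Orientations are given as [roll, pitch, yaw] about the fixed x, y, z axes, in that order (R = Rz(yaw) Ry(pitch) Rx(roll)).
In Python, from cell import status, snapshot, job_done gives the robot as it stands.
- The arm moves only by the tool play_rows, never from a script. Its argument "series" is a list that holds one entry, the list of rows, each a list of 7 numbers: the turn, a rotation vector about the world's x, y, z in rad, then the shift along the world's x, y, z in m, then the opening, from -1 (shut) to 1 (fully open). In form: [[[ax, ay, az, x, y, z, claw], ...]]. A call has 1 to 20 rows; each row is the pose to reach, as a shift and turn from the pose measured when the call began; what a row does not reach only later rows make up. A row lasts 1/12 s, in which the tool goes at most 41.7 mm and 7.16 degrees, less where a joint would pass 70% of its speed; a pose out of reach is approached as far as the arm can. A call with a gripper value outside its range is refused whole. The fingers move at their own pace and stop on an object; the grip force is fixed at half the most. Time passes only in rows, so rows that repeat a pose let the fingers close. It gives the time, the measured TCP pose, the force and the opening at its end, in the units of the state.
- status.read_state(): the state, without advancing time (a new reading comes with each control period).
- snapshot(name): name is "scene" or "top"; returns a dict with "pixels" (384x512x3 uint8, red, green, blue), "fx", "fy", "cx", "cy" (pixels), "R" (3x3) and "t" (3): a world point X has camera coordinates R X + t. Camera axes: x right, y down, z forward; pixel columns grow to the right and rows downward; lengths in m; the calibration is good to about 2 mm. A picture is of the moment at which its call begins. There is no depth.
- job_done(): hands the job in, once; it reports no verdict.
The state is a dict: "time_s": time; "joints": joint angles; "qvel": joint speeds; "joint_torque": joint torques, N m; "eef_pos": TCP position; "eef_rot": TCP orientation; "force": force on the tool from outside, world axes, zero at the start; "wrist_torque": the same for the moment, N m; "grip_width": finger opening in m.
Only numpy, scipy, OpenCV 4.12 (cv2) and the standard library are available. Lean on these libraries where they do the work, as an engineer would, in place of code of your own. Each camera call takes 0.05 s, during which the arm holds its last target. There are 200 camera calls.

## Working session

There is one attempt and no reset: what is moved stays moved. The work goes in short steps, Python scripts to look and compute and a tool call to move; the robot and the scene stay as the last step left them, time stands still between calls to the robot, and variables do not carry over. Pictures are saved under pics/ and viewed, on a budget of 10 in all, crops included, one or two more only if the job needs it, and the job is handed in when it is done.

Besides the shell and the picture viewer there is one more tool, called after "Request:" by a JSON object that holds its "name" and its "arguments", one argument or row to a line. play_rows: Moves the arm, as the interface text tells. Its arguments: {"type":"object","properties":{"series":{"type":"array"}},"required":["series"]}

```bash
mkdir -p pics; ls; cat > h.py <<'E'
import numpy as np, cv2
from cell import status, snapshot, job_done
def snap(name, fn=None):
    s=snapshot(name); s['R']=np.array(s['R']); s['t']=np.array(s['t'])
    im=cv2.cvtColor(np.array(s['pixels']),cv2.COLOR_RGB2BGR); s['bgr']=im
    if fn: cv2.imwrite('pics/'+fn,im)
    return s
def ray(s,u,v):
    d=s['R'].T@np.array([(u-s['cx'])/s['fx'],(v-s['cy'])/s['fy'],1]); return -s['R'].T@s['t'],d
def onz(s,u,v,z):
    c,d=ray(s,u,v); return c+d*(z-c[2])/d[2]
def proj(s,X):
    p=s['R']@np.array(X)+s['t']; return np.array([s['fx']*p[0]/p[2]+s['cx'],s['fy']*p[1]/p[2]+s['cy']])
def tri(s1,p1,s2,p2):
    c1,d1=ray(s1,*p1); c2,d2=ray(s2,*p2)
    A=np.stack([d1,-d2],1); k=np.linalg.lstsq(A,c2-c1,rcond=None)[0]
    a=c1+k[0]*d1;b=c2+k[1]*d2; return (a+b)/2, np.linalg.norm(a-b)
E
python3 - <<'E'
from h import *
import pickle
print(status.read_state())
d={}
for n in ('scene','top'):
    s=snap(n); d[n]=s
    print(n,s['fx'],s['cx'],s['cy'],(-s['R'].T@s['t']).round(3),s['R'].round(3).tolist())
    cv2.imwrite(f'pics/{n}0.png',cv2.resize(s['bgr'],(800,600),interpolation=cv2.INTER_CUBIC))
pickle.dump(d,open('s0.pkl','wb'))
E
```

```text
pics
{'time_s': 0.0, 'joints': array([-8.85323773e-01,  4.08314428e-02,  8.37639751e-02, -4.64897187e-04,
       -1.61548798e+00, -3.33703162e-01]), 'qvel': array([ 0.00082376, -0.00075991,  0.00156658, -0.00140395,  0.00066808,
       -0.00171517]), 'joint_torque': array([ 1.44926249e-03, -3.68201530e+01,  3.47415555e+01,  6.93203107e+00,
       -5.21869428e-03, -3.94431879e-05]), 'eef_pos': array([ 0.20669612, -0.56291408,  0.23024172]), 'eef_rot': array([-1.56898212e+00,  1.37339473e-04,  3.51789877e-01]), 'force': array([-0.0678664 , -0.00711722, -0.03724374]), 'wrist_torque': array([ 0.04961739, -0.03908282, -0.02630023]), 'grip_width': 0.08540173531408106}
scene 486.6017970921327 254.7932310223334 193.54689044181168 [ 1.512 -0.644  1.056] [[0.562, 0.827, -0.001], [0.541, -0.368, -0.756], [-0.626, 0.424, -0.654]]
top 399.79954359995514 256.28651767587473 187.1216944018734 [ 0.44  -0.034  1.094] [[0.006, -1.0, 0.006], [-0.988, -0.007, -0.151], [0.151, -0.005, -0.988]]
```

View pics/scene0.png

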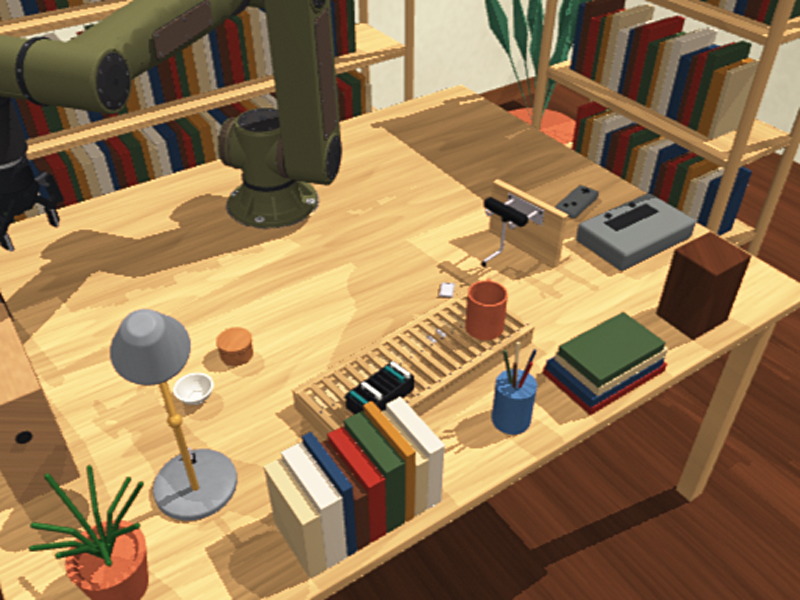

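View pics/top0.png

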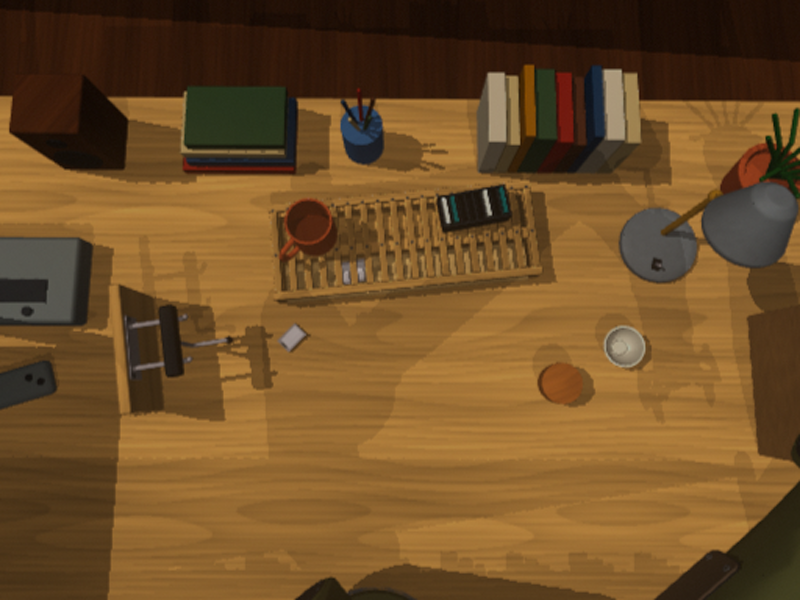

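The scene view shows the rod hanging on the rack at about (505,212), with the small decoy tin at (446,289) and the real tin showing through the slits near (437,337). In the top view the handle is at (171,341), the tin slivers at (349,270) and (362,268), and the riser's front edge runs from (278,298) to (541,272).

```bash
python3 - <<'E'
from h import *
import pickle
d=pickle.load(open('s0.pkl','rb')); S,T=d['scene'],d['top']
def crop(s,u0,v0,w,h):
    return cv2.resize(s['bgr'][v0:v0+h,u0:u0+w],(400,300),interpolation=cv2.INTER_CUBIC)
a=np.vstack([np.hstack([crop(T,64,170,120,90),crop(S,285,105,100,75)]),np.hstack([crop(T,170,115,180,135),crop(S,185,170,160,120)])])
cv2.imwrite('pics/c1.png',a)
# handle blob
for s,n,r in((T,'top',(95,190,125,250)),(S,'scene',(300,120,345,150))):
    u0,v0,u1,v1=r; g=s['bgr'][v0:v1,u0:u1]; m=(g.max(2)<50).astype(np.uint8)
    k,l,st,c=cv2.connectedComponentsWithStats(m)
    for i in range(1,k):
        if st[i,4]>15:
            p=np.argwhere(l==i)[:,::-1].astype(np.float32)+[u0,v0]
            print(n,st[i,:5]+[u0,v0,0,0,0],c[i]+[u0,v0],cv2.minAreaRect(p.astype(np.float32)))
E
```

```text
top [102 195  15  46 502] [109.07370518 217.90239044] ((109.18901824951172, 217.7012176513672), (45.16649627685547, 11.484880447387695), 83.6598129272461)
scene [310 127  28  18 223] [323.5426009  135.46636771] ((322.98114013671875, 135.9339599609375), (29.429960250854492, 9.809986114501953), 29.05460548400879)
```

View pics/c1.png

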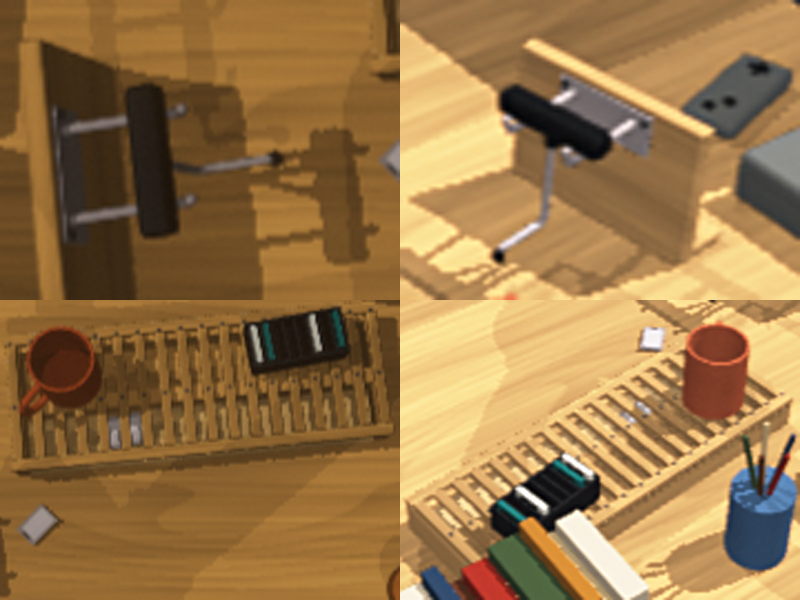

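The crops (top left: top view of the rack; top right: scene view; bottom: riser) show:
- **Rod:** the bar lies across both prongs and the toe points away from the panel.
- **Tin:** two chrome slivers show through adjacent slits, at about (116,430) and (137,430) in the bottom-left crop.
- **Decoy:** the smaller tin lies in the open at about (40,525) in that crop.

```bash
python3 - <<'E'
from h import *
import pickle
d=pickle.load(open('s0.pkl','rb')); S,T=d['scene'],d['top']
TL=lambda u,v:(64+u/3.3333-.35,170+v/3.3333-.35)
TR=lambda u,v:(285+u/4-.4,105+v/4-.4)
BL=lambda u,v:(170+u/2.2222-.3,115+v/2.2222-.3)
BR=lambda u,v:(185+u/2.5-.3,170+v/2.5-.3)
def pr(n,a,b):
    X,e=tri(T,a,S,b); print(n,X.round(4),'gap',round(e,4))
pr('handle centroid',(109.07,217.9),(323.54,135.47))
pr('handle +x end',TL(146,92),TR(202,144)); pr('handle -x end',TL(160,232),TR(110,99))
pr('tip',TL(278,158),TR(99,257))
pr('bend',TL(193,170),TR(145,217))
pr('panel top far corner',TL(32,43),TR(312,132)); 
pr('prong1 end top +x',TL(180,109),TR(170,156)); pr('prong2 end -x',TL(190,199),TR(112,126))
pr('riser front -y',BL(391,430),BR(8,205));pr('riser back -y',BL(382,309),BR(88,265) )
pr('riser back +y',BL(8,345),BR(392,100))
print('riser front +y @.049',onz(T,*BL(16,463),.049),'front -y',onz(T,*BL(391,430),.049))
print('back +y',onz(T,*BL(8,345),.049),'back -y',onz(T,*BL(380,309),.049))
# tin silver mask
for s,n,r in((T,'top',(212,155,245,185)),(S,'scene',(265,205,300,228))):
    u0,v0,u1,v1=r; g=s['bgr'][v0:v1,u0:u1].astype(int); m=((g.max(2)-g.min(2)<45)&(g.max(2)>110)).astype(np.uint8)
    k,l,st,c=cv2.connectedComponentsWithStats(m)
    for i in range(1,k):
        if st[i,4]>3:
            print(n,st[i]+[u0,v0,0,0,0],c[i]+[u0,v0],onz(s,*(c[i]+[u0,v0]),.013).round(4))
            p=np.argwhere(l==i)[:,::-1]+[u0,v0]
            Q=np.array([onz(s,*q,.013) for q in p]); print('  x',Q[:,0].min().round(4),Q[:,0].max().round(4),'y',Q[:,1].min().round(4),Q[:,1].max().round(4))
pickle.dump(None,open('/dev/null','wb'))
E
```

```text
handle centroid [0.51   0.314  0.1326] gap 0.0006
handle +x end [0.5598 0.32   0.1374] gap 0.0023
handle -x end [0.4595 0.3052 0.1327] gap 0.0016
tip [0.5212 0.2528 0.0242] gap 0.0021
bend [0.5096 0.3152 0.0343] gap 0.0016
panel top far corner [0.5962 0.4072 0.1356] gap 0.0056
prong1 end top +x [0.5483 0.2974 0.128 ] gap 0.0009
prong2 end -x [0.4836 0.288  0.1249] gap 0.0022
riser front -y [ 0.3168 -0.2484 -0.2369] gap 0.2047
riser back -y [ 0.4943 -0.2292 -0.2118] gap 0.2218
riser back +y [ 0.453   0.3306 -0.2576] gap 0.2592
riser front +y @.049 [0.25325057 0.15790044 0.049     ] front -y [ 0.29134264 -0.26723388  0.049     ]
back +y [0.38386288 0.17177203 0.049     ] back -y [ 0.42718603 -0.25826523  0.049     ]
top [219 168   5  14  45] [221.35555556 174.6       ] [0.6394 0.0566 0.013 ]
  x 0.6216 0.6579 y 0.0517 0.0633
top [228 168   6  11  44] [230.68181818 172.65909091] [0.645 0.031 0.013]
  x 0.6301 0.658 y 0.0247 0.0385
scene [279 210   7   6  19] [281.89473684 212.68421053] [0.6363 0.0515 0.013 ]
  x 0.623 0.6485 y 0.0459 0.0563
scene [273 215   7   4  15] [276.  216.6] [0.6403 0.0258 0.013 ]
  x 0.6292 0.6506 y 0.0221 0.03
```

```bash
python3 - <<'E'
from h import *
import pickle
d=pickle.load(open('s0.pkl','rb')); S,T=d['scene'],d['top']
BL=lambda u,v:(170+u/2.2222-.3,115+(v-300)/2.2222-.3)
BR=lambda u,v:(185+u/2.5-.3,170+v/2.5-.3)
def pr(n,a,b):
    X,e=tri(T,a,S,b); print(n,X.round(4),'gap',round(e,4))
pr('riser front -y',BL(391,430),BR(8,205))
pr('riser back +y',BL(8,345),BR(392,100))
P=[onz(T,*BL(*q),.049) for q in((16,463),(391,430),(380,309),(8,345))]
for p in P: print(p.round(4))
print('center',np.mean(P,0), 'len',np.linalg.norm(P[0]-P[1]),'wid',np.linalg.norm(P[0]-P[3]),np.linalg.norm(P[1]-P[2]))
f=P[0]-P[1]; print('yaw front',np.degrees(np.arctan2(-f[0],f[1])))
f=P[3]-P[2]; print('yaw back',np.degrees(np.arctan2(-f[0],f[1])))
# check overlay
img=[]
c=np.mean(P,0)[:2]
f=(P[0]-P[1])+(P[3]-P[2]); a=np.arctan2(-f[0],f[1]); R=np.array([[np.cos(a),-np.sin(a)],[np.sin(a),np.cos(a)]])
print('yaw',np.degrees(a))
for s in(T,S):
    im=cv2.resize(s['bgr'],None,fx=3,fy=3,interpolation=cv2.INTER_CUBIC)
    def poly(L,z,col):
        q=np.array([proj(s,[*(c+R@np.array(l)),z])*3+1 for l in L]).round().astype(np.int32); cv2.polylines(im,[q],True,col,1)
    poly([(-.084,-.23),(.084,-.23),(.084,.23),(-.084,.23)],.049,(0,0,255))
    tc=R.T@(np.array([.640,.041])-c)
    poly([(tc[0]+i*.02,tc[1]+j*.03) for i,j in((-1,-1),(1,-1),(1,1),(-1,1))],.013,(255,0,0))
    for y in(-.214,.214): pass
    poly([(-.016,-.214),(-.016,.214)],.039,(0,255,0))
    print('tin in riser',tc)
    u,v=(proj(s,[.64,.04,.02])*3).astype(int); img.append(im[v-190:v+190,max(u-200,0):u+200])
cv2.imwrite('pics/c2.png',np.hstack(img))
E
```

```text
riser front -y [ 0.6401 -0.2796  0.0405] gap 0.0013
riser back +y [0.7469 0.1918 0.0356] gap 0.009
[0.5958 0.1701 0.049 ]
[ 0.6388 -0.277   0.049 ]
[ 0.7893 -0.2678  0.049 ]
[0.7404 0.185  0.049 ]
center [ 0.69107994 -0.04741224  0.049     ] len 0.4492151815176574 wid 0.14533306547223326 0.1507690726588459
yaw front 5.485760123327185
yaw back 6.158848278894504
yaw 5.824607037819538
tin in riser [-0.04184384  0.09313956]
tin in riser [-0.04184384  0.09313956]
```

View pics/c2.png

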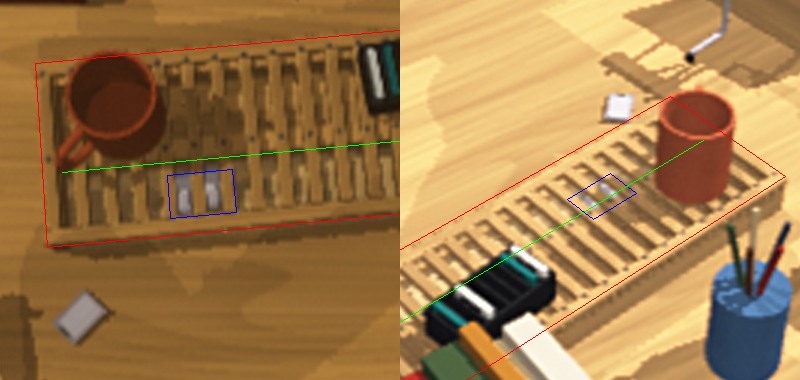

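The overlay agrees with the riser's outline in both views, with about 8 mm of doubt on the front edge. It puts the tin at riser x ≈ -42 mm, y ≈ +93 mm, a few mm off the rail as described. The handle is at about (0.510, 0.3135, 0.136) with a yaw of 8.4°. Next I move above the handle.

Request:
{"name": "play_rows", "arguments": {
  "series": [
    [[0,0,-0.1,0.2,0.45,0.07,0],[0,0,-0.1,0.2,0.45,0.07,0],[0,0,-0.1,0.2,0.45,0.07,0],[0,0,-0.1,0.2,0.45,0.07,0],[0,0,-0.1,0.2,0.45,0.07,0],[0,0,-0.1,0.2,0.45,0.07,0],[0,0,-0.1,0.2,0.45,0.07,0],[0,0,-0.1,0.2,0.45,0.07,0],[0,0,-0.1,0.2,0.45,0.07,0],[0,0,-0.1,0.2,0.45,0.07,0],[0,0,-0.1,0.2,0.45,0.07,0],[0,0,-0.1,0.2,0.45,0.07,0],[0,0,-0.205,0.303,0.876,0.05,0],[0,0,-0.205,0.303,0.876,0.05,0],[0,0,-0.205,0.303,0.876,0.05,0],[0,0,-0.205,0.303,0.876,0.05,0],[0,0,-0.205,0.303,0.876,0.05,0],[0,0,-0.205,0.303,0.876,0.05,0],[0,0,-0.205,0.303,0.876,0.05,0],[0,0,-0.205,0.303,0.876,0.05,0]]
  ]
}}

```text
time_s: 1.77
eef_pos: [0.4839, 0.209, 0.2851]
eef_rot: [-1.569, 0.0, 0.147]
force: [1.2, 0.3, 0.7]
grip_width: 0.0429
```

Request:
{"name": "play_rows", "arguments": {
  "series": [
    [[-0.002,0,0,0.026,0.104,-0.085,0],[-0.002,0,0,0.026,0.104,-0.085,0],[-0.002,0,0,0.026,0.104,-0.085,0],[-0.002,0,0,0.026,0.104,-0.085,0],[-0.002,0,0,0.026,0.104,-0.085,0],[-0.002,0,0,0.026,0.104,-0.085,0]]
  ]
}}

```text
time_s: 2.27
eef_pos: [0.5097, 0.3129, 0.1991]
eef_rot: [-1.573, 0.002, 0.148]
force: [-0.3, -0.2, 0.6]
grip_width: 0.0424
```

```bash
python3 - <<'E'
from h import *
s=status.read_state(); print(s['eef_pos'],s['eef_rot'],s['force'])
a=snap('scene');b=snap('top')
def cr(q,w,h):
    u,v=proj(q,[.51,.313,.17]).astype(int); print(u,v); return cv2.resize(q['bgr'][v-h:v+h,u-w:u+w],(400,300),interpolation=cv2.INTER_CUBIC)
cv2.imwrite('pics/g1.png',np.hstack([cr(b,60,45),cr(a,60,45)]))
E
```

```text
[0.50969099 0.3129327  0.19913001] [-1.57298517  0.00213693  0.14812439] [-0.32756878 -0.22039753  0.56959437]
103 216
324 126
```

View pics/g1.png

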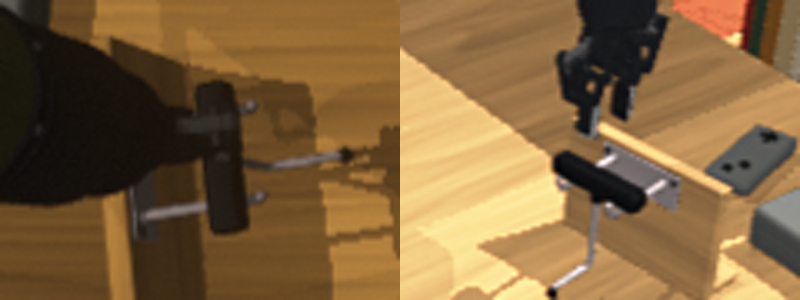

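The gripper sits over the bar's middle: the bar is at (221,158) in the top crop and (600,180) in the scene crop. I descend and grip.

Request:
{"name": "play_rows", "arguments": {
  "series": [
    [[0.002,-0.002,0,0,0,-0.04,0],[0.002,-0.002,0,0,0,-0.06,0],[0.002,-0.002,0,0,0,-0.083,0],[0.002,-0.002,0,0,0,-0.083,0],[0.002,-0.002,0,0,0,-0.083,0],[0.002,-0.002,0,0,0,-0.083,-1],[0.002,-0.002,0,0,0,-0.083,-1],[0.002,-0.002,0,0,0,-0.083,-1],[0.002,-0.002,0,0,0,-0.083,-1],[0.002,-0.002,0,0,0,-0.083,-1],[0.002,-0.002,0,0,0,-0.083,-1],[0.002,-0.002,0,0,0,-0.083,-1]]
  ]
}}

```text
time_s: 3.37
eef_pos: [0.5116, 0.313, 0.122]
eef_rot: [-1.567, -0.008, 0.147]
force: [-1.0, -0.2, 7.1]
grip_width: 0.023
```

Request:
{"name": "play_rows", "arguments": {
  "series": [
    [[0,0,0,0,0,0.02,-1],[0,0,0,0,0,0.04,-1],[0,0,0,0,0,0.06,-1],[0,0,0,0,0,0.06,-1],[0,0,0,0,0,0.06,-1],[0,0,0,0,0,0.06,-1]]
  ]
}}

```text
time_s: 3.87
eef_pos: [0.5112, 0.313, 0.1813]
eef_rot: [-1.567, -0.007, 0.147]
force: [0.4, -0.5, -1.3]
grip_width: 0.0226
```

```bash
python3 - <<'E'
from h import *
s=status.read_state(); print(s['eef_pos'],s['eef_rot'],s['force'],s['wrist_torque'])
a=snap('scene');b=snap('top')
def cr(q,w,h):
    u,v=proj(q,[.51,.313,.17]).astype(int); print(u,v); return cv2.resize(q['bgr'][v-h:v+h,u-w:u+w],(400,300),interpolation=cv2.INTER_CUBIC)
cv2.imwrite('pics/g2.png',np.hstack([cr(b,60,45),cr(a,60,45)]))
E
```

```text
[0.51119961 0.31304109 0.1813126 ] [-1.56668695 -0.00701283  0.14715605] [ 0.38783597 -0.51056111 -1.25232836] [-0.01594356  0.04153424 -0.04308992]
103 216
324 126
```

View pics/g2.png

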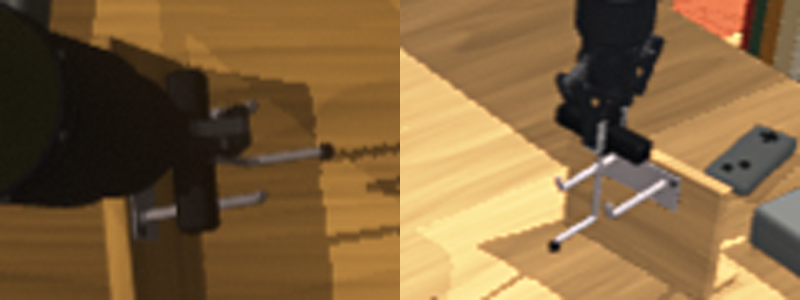

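The rod is held level and clear of the prongs, and the force reading matches its 1.2 N weight. The cap is at (325,152) in the top crop and (155,245) in the right crop. I triangulate it before moving on.

```bash
python3 - <<'E'
from h import *
a=snap('scene');b=snap('top')
c=[]
for q,(u0,v0,u1,v1) in ((b,(134,208,150,224)),(a,(300,145,320,162))):
    g=q['bgr'][v0:v1,u0:u1].astype(int).max(2); m=(g<70).astype(np.uint8)
    k,l,st,ce=cv2.connectedComponentsWithStats(m); i=1+np.argmax(st[1:,4]); print(st[i],ce[i]); c.append(ce[i]+[u0,v0])
X,e=tri(b,c[0],a,c[1]); t=status.read_state()['eef_pos']; print(X,e,X-t)
r=X[:2]-t[:2]; print(np.linalg.norm(r),np.degrees(np.arctan2(r[1],r[0])))
E
```

```text
[ 5  6  4  5 15] [6.53333333 8.26666667]
[9 9 3 3 7] [ 9.71428571 10.        ]
[0.51818794 0.25295175 0.08163872] 0.0001603191975604466 [ 0.00692504 -0.05978146 -0.09922525]
0.060181220292037284 -83.39235294279574
```

Request:
{"name": "play_rows", "arguments": {
  "series": [
    [[0,0,0,0.005,-0.04,0.01,-1],[0,0,0,0.01,-0.08,0.01,-1],[0,0,0.12,0.005,-0.11,0.01,-1],[0,0,0.24,0,-0.14,0.01,-1],[0,0,0.36,0,-0.17,0.01,-1],[0,0,0.48,0,-0.2,0.01,-1],[0,0,0.6,-0.005,-0.23,0,-1],[0,0,0.72,-0.01,-0.25,0,-1],[0,0,0.84,-0.011,-0.27,0,-1],[0,0,0.96,-0.011,-0.286,-0.01,-1],[0,0,1.08,-0.011,-0.286,-0.02,-1],[0,0,1.2,-0.011,-0.286,-0.03,-1],[0,0,1.32,-0.011,-0.286,-0.04,-1],[0,0,1.44,-0.011,-0.286,-0.05,-1],[0,0,1.525,-0.011,-0.286,-0.06,-1],[0,0,1.525,-0.011,-0.286,-0.06,-1],[0,0,1.525,-0.011,-0.286,-0.06,-1],[0,0,1.525,-0.011,-0.286,-0.06,-1]]
  ]
}}

```text
time_s: 5.57
eef_pos: [0.5004, 0.0267, 0.1214]
eef_rot: [-1.568, -0.006, 1.67]
force: [0.4, 0.7, -1.2]
grip_width: 0.0231
```

```bash
python3 - <<'E'
from h import *
s=status.read_state(); print(s['time_s'],s['eef_pos'],s['eef_rot'],s['force'],s['wrist_torque'])
a=snap('scene');b=snap('top')
def cr(q,w,h,k):
    u,v=proj(q,[.60,.035,.03]).astype(int); print(u,v); return cv2.resize(q['bgr'][v-h:v+h,u-w:u+w],(400,400),interpolation=cv2.INTER_CUBIC)
cv2.imwrite('pics/g3.png',np.hstack([cr(b,50,50,1),cr(a,50,50,1)]))
E
```

```text
5.5667 [0.50043898 0.02667521 0.12135686] [-1.56849111 -0.00623326  1.66959996] [ 0.43629295  0.68770089 -1.15208813] [ 0.00670394 -0.01033236  0.03767277]
228 187
270 204
```

View pics/g3.png

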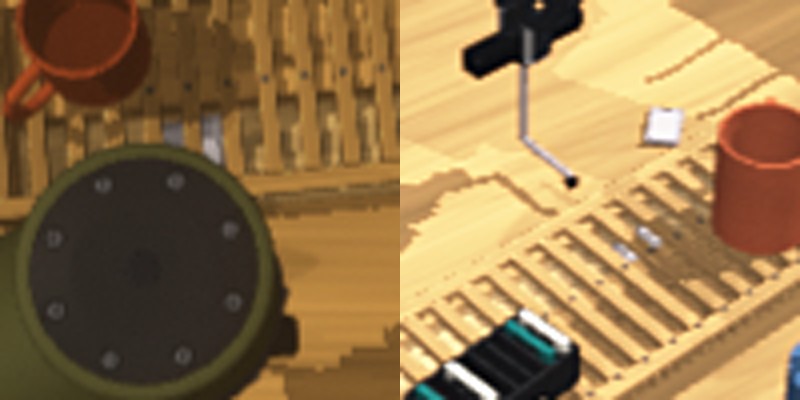

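The scene crop shows the cap at (571,181), in front of the deck edge and lined up with the tin slivers at (625,250) and (648,237). I calibrate the tip height by touching the bare board.

Request:
{"name": "play_rows", "arguments": {
  "series": [
    [[0,0,0,0,0,-0.008,-1],[0,0,0,0,0,-0.013,-1],[0,0,0,0,0,-0.016,-1],[0,0,0,0,0,-0.018,-1],[0,0,0,0,0,-0.018,-1],[0,0,0,0,0,-0.018,-1]]
  ]
}}

```text
time_s: 6.17
eef_pos: [0.5006, 0.0267, 0.1036]
eef_rot: [-1.569, -0.006, 1.67]
force: [-0.3, 0.7, -1.2]
grip_width: 0.0228
```

Request:
{"name": "play_rows", "arguments": {
  "series": [
    [[0,0,0,0,0,-0.001,-1],[0,0,0,0,0,-0.002,-1],[0,0,0,0,0,-0.002,-1],[0,0,0,0,0,-0.002,-1]]
  ]
}}

```text
time_s: 6.5
eef_pos: [0.5008, 0.0268, 0.1019]
eef_rot: [-1.57, -0.006, 1.67]
force: [0.0, -1.5, 0.3]
grip_width: 0.0231
```

Request:
{"name": "play_rows", "arguments": {
  "series": [
    [[0,0,0,0,0,-0.001,-1],[0,0,0,0,0,-0.001,-1],[0,0,0,0,0,-0.001,-1],[0,0,0,0,0,-0.001,-1]]
  ]
}}

```text
time_s: 6.83
eef_pos: [0.5008, 0.0267, 0.1012]
eef_rot: [-1.57, -0.006, 1.671]
force: [-1.2, 0.1, 1.5]
grip_width: 0.0226
```

The tip touches the board at TCP z ≈ 0.1028. I raise it to 18 mm and go in under the deck, which gives about 5 mm clearance both ways.

Request:
{"name": "play_rows", "arguments": {
  "series": [
    [[0,0,0,0,0,0.01,-1],[0,0,0,0,0,0.0193,-1],[0,0,0,0,0,0.0193,-1],[0,0,0,0,0,0.0193,-1],[0,0,0,0.01,0.001,0.0193,-1],[0,0,0,0.02,0.002,0.0193,-1],[0,0,0,0.03,0.003,0.0193,-1],[0,0,0,0.04,0.004,0.0193,-1],[0,0,0,0.05,0.005,0.0193,-1],[0,0,0,0.06,0.006,0.0193,-1],[0,0,0,0.068,0.007,0.0193,-1],[0,0,0,0.0755,0.0077,0.0193,-1],[0,0,0,0.0755,0.0077,0.0193,-1],[0,0,0,0.0755,0.0077,0.0193,-1],[0,0,0,0.0755,0.0077,0.0193,-1]]
  ]
}}

```text
time_s: 8.08
eef_pos: [0.576, 0.0344, 0.1204]
eef_rot: [-1.57, -0.006, 1.671]
force: [-1.1, 0.1, -1.4]
grip_width: 0.0228
```

```bash
python3 - <<'E'
from h import *
s=status.read_state(); print(s['time_s'],s['eef_pos'],s['eef_rot'],s['force'],s['wrist_torque'])
a=snap('scene')
def cr(q,w,h,k):
    u,v=proj(q,[.62,.035,.03]).astype(int); print(u,v); return cv2.resize(q['bgr'][v-h:v+h,u-w:u+w],(600,600),interpolation=cv2.INTER_CUBIC)
im=cr(a,50,50,1)
cv2.imwrite('pics/g4.png',im)
E
```

```text
8.0833 [0.57604944 0.03441748 0.12043186] [-1.56954986 -0.0063914   1.67054549] [-1.12270146  0.06750958 -1.40370617] [ 0.00744284  0.01202904 -0.05867217]
274 207
```

View pics/g4.png

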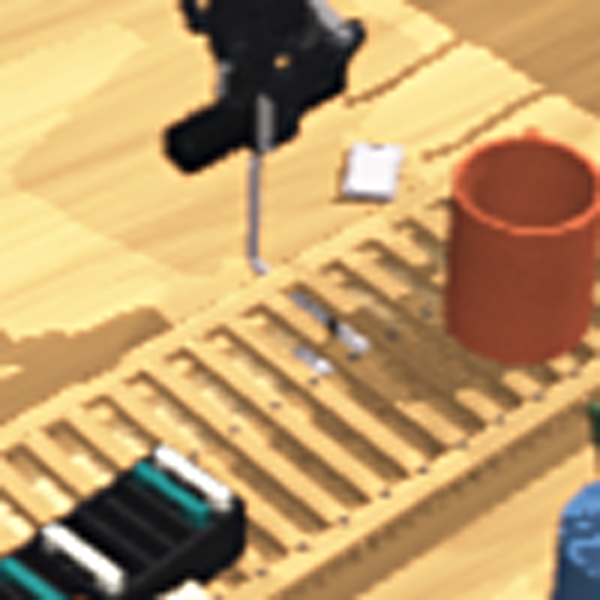

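The toe shows through a slit with its cap at (333,325). The tin continues past it to (360,345), and a second sliver is at (313,362). I check the cap's position.

```bash
python3 - <<'E'
from h import *
a=snap('scene')
for n,u,v,z in(('cap',333,325,.025),('sliver hi end',365,348,.013),('sliver2 hi',330,370,.013),('sliver2 lo',297,350,.013),('shaft bend',258,266,.03),('deck front edge',250,282,.049),('deck front edge2',100,368,.049)):
    print(n,onz(a,u/6+224-.4,v/6+157-.4,z).round(4))
print(status.read_state()['eef_pos'],status.read_state()['force'])
E
```

```text
cap [0.6345 0.0416 0.025 ]
sliver hi end [0.6478 0.0529 0.013 ]
sliver2 hi [0.6509 0.028  0.013 ]
sliver2 lo [0.6291 0.0227 0.013 ]
shaft bend [0.5795 0.0326 0.03  ]
deck front edge [0.6046 0.0096 0.049 ]
deck front edge2 [ 0.6149 -0.0891  0.049 ]
[0.5760474  0.03443544 0.1206802 ] [-0.68585999  0.34742577 -0.3415799 ]
```

Request:
{"name": "play_rows", "arguments": {
  "series": [
    [[0,0,0,0,0,-0.003,-1],[0,0,0,0,0,-0.0045,-1],[0,0,0,0,0,-0.0055,-1],[0,0,0,0,0,-0.006,-1],[0,0,0,0,0,-0.006,-1]]
  ]
}}

```text
time_s: 8.6
eef_pos: [0.5759, 0.0344, 0.1148]
eef_rot: [-1.57, -0.006, 1.671]
force: [-1.7, 0.1, 0.2]
grip_width: 0.0227
```

```bash
cat > f.py <<'E'
from h import *
F=[];P=[]
for i in range(4):
    snapshot('scene'); s=status.read_state(); F.append(s['force']);P.append(s['eef_pos'])
F=np.array(F); print(s['time_s'],'pos',np.mean(P,0).round(4),'F',F.mean(0).round(2),'sd',F.std(0).round(2),'net Fz',(F[:,2].mean()+1.2).round(2))
E
python3 f.py
```

```text
8.8 pos [0.576  0.0344 0.1149] F [-1.4   0.16 -0.08] sd [0.53 0.52 0.48] net Fz 1.12
```

Request:
{"name": "play_rows", "arguments": {
  "series": [
    [[0,0,0,0,0,-0.001,-1],[0,0,0,0,0,-0.0018,-1],[0,0,0,0,0,-0.0018,-1],[0,0,0,0,0,-0.0018,-1]]
  ]
}}

```text
time_s: 9.13
eef_pos: [0.5762, 0.0344, 0.1136]
eef_rot: [-1.571, -0.006, 1.671]
force: [-2.9, 0.3, 3.3]
grip_width: 0.0225
```

```bash
python3 f.py
```

```text
9.3333 pos [0.5762 0.0344 0.1135] F [-2.93 -0.27  4.4 ] sd [0.43 0.26 0.57] net Fz 5.6
```

Request:
{"name": "play_rows", "arguments": {
  "series": [
    [[0,0,0,-0.003,-0.0003,0,-1],[0,0,0,-0.006,-0.0006,0,-1],[0,0,0,-0.009,-0.0009,0,-1],[0,0,0,-0.012,-0.0012,0,-1],[0,0,0,-0.015,-0.0015,0,-1],[0,0,0,-0.015,-0.0015,0,-1]]
  ]
}}

```text
time_s: 9.83
eef_pos: [0.5607, 0.0329, 0.1137]
eef_rot: [-1.571, -0.007, 1.671]
force: [0.1, 0.0, 2.7]
grip_width: 0.0232
```

```bash
python3 f.py; python3 - <<'E'
from h import *
a=snap('scene')
def cr(q,w,h):
    u,v=proj(q,[.62,.035,.03]).astype(int); return cv2.resize(q['bgr'][v-h:v+h,u-w:u+w],(600,600),interpolation=cv2.INTER_CUBIC)
cv2.imwrite('pics/g5.png',cr(a,50,50))
E
```

```text
10.0333 pos [0.5608 0.0328 0.1135] F [-0.4   0.25  3.87] sd [0.75 0.3  0.86] net Fz 5.07
```

View pics/g5.png

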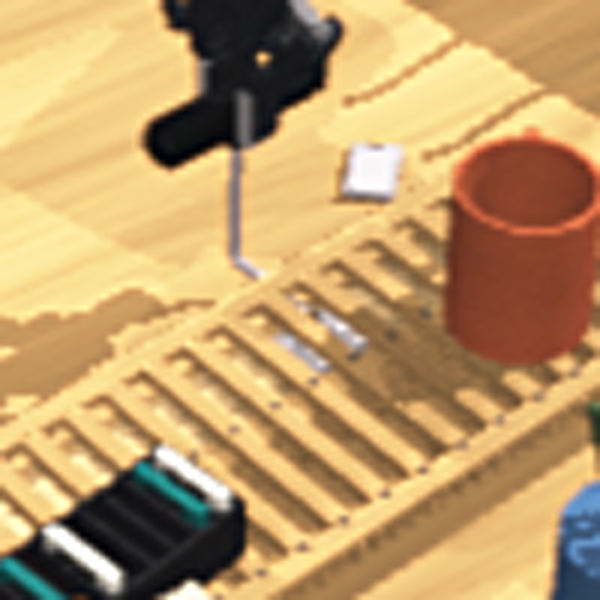

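Sliver 2 now starts at (278,338) instead of (297,350), so the tin's front edge has moved with the tip. I carry on drawing.

Request:
{"name": "play_rows", "arguments": {
  "series": [
    [[0,0,0,-0.003,-0.0003,0,-1],[0,0,0,-0.006,-0.0006,0,-1],[0,0,0,-0.009,-0.0009,0,-1],[0,0,0,-0.012,-0.0012,0,-1],[0,0,0,-0.015,-0.0015,0,-1],[0,0,0,-0.015,-0.0015,0,-1]]
  ]
}}

```text
time_s: 10.58
eef_pos: [0.5453, 0.0312, 0.1135]
eef_rot: [-1.569, -0.006, 1.671]
force: [0.0, 0.2, 4.0]
grip_width: 0.0227
```

```bash
python3 f.py; cat > m.py <<'E'
from h import *
s=snap('scene'); u0,v0,u1,v1=240,185,295,235
g=s['bgr'][v0:v1,u0:u1].astype(int); m=((g.max(2)-g.min(2)<40)&(g.max(2)>120)).astype(np.uint8)
k,l,st,c=cv2.connectedComponentsWithStats(m)
for i in range(1,k):
    if st[i,4]>2:
        p=np.argwhere(l==i)[:,::-1]+[u0,v0]; Q=np.array([onz(s,*q,.012) for q in p])
        print(st[i,4],'uv',c[i].round(1)+[u0,v0],'x',Q[:,0].min().round(4),Q[:,0].max().round(4),'y',Q[:,1].min().round(4),Q[:,1].max().round(4))
E
python3 m.py
```

```text
10.7833 pos [0.5454 0.0312 0.1134] F [-0.38  0.25  4.37] sd [0.63 0.66 0.42] net Fz 5.57
35 uv [260.6 194.1] x 0.4852 0.5663 y 0.0348 0.0725
42 uv [285.3 187. ] x 0.5267 0.5564 y 0.121 0.1527
23 uv [278.5 210.1] x 0.6001 0.6386 y 0.0466 0.0547
25 uv [271.6 213.3] x 0.5991 0.6427 y 0.0181 0.0282
17 uv [251.6 232.9] x 0.6463 0.6652 y -0.0824 -0.07
```

```bash
python3 - <<'E'
from h import *
a=snap('scene')
im=cv2.resize(a['bgr'][170:240,230:320],(800,622),interpolation=cv2.INTER_CUBIC)[:600]
k=800/90
for d,col in ((0,(0,0,255)),(.015,(255,0,0))):
    c=np.array([.609+d*.995,.038+d*.1]);R=np.array([[.995,-.101],[.101,.995]])
    q=np.array([(proj(a,[*(c+R@np.array(l)),.013])-[230,170]+.5)*k for l in((-.02,-.03),(.02,-.03),(.02,.03),(-.02,.03))]).astype(np.int32)
    cv2.polylines(im,[q],True,col,1)
cv2.imwrite('pics/g6.png',im)
E
```

```text
(no output)
```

View pics/g6.png

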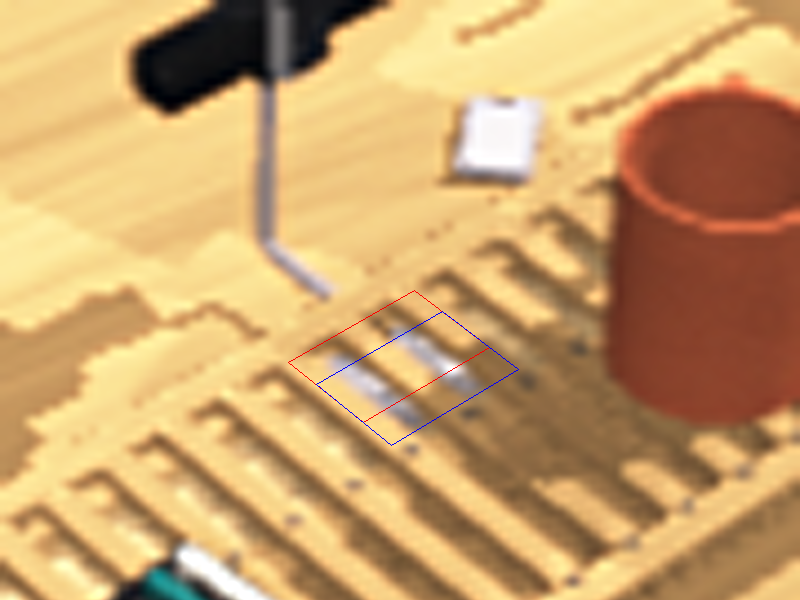

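The slivers' rear ends, at (415,418) and (470,385), lie between the two boxes, so the tin appears to lag the tip by about 10 mm and some slip happened. I lift off, set the tip 10 mm further back on the lid and press a little firmer.

Request:
{"name": "play_rows", "arguments": {
  "series": [
    [[0,0,0,0,0,0.004,-1],[0,0,0,0,0,0.006,-1],[0,0,0,0,0,0.006,-1],[0,0,0,0.005,0.0005,0.006,-1],[0,0,0,0.01,0.001,0.006,-1],[0,0,0,0.01,0.001,0.006,-1],[0,0,0,0.01,0.001,0.003,-1],[0,0,0,0.01,0.001,0.001,-1],[0,0,0,0.01,0.001,0,-1],[0,0,0,0.01,0.001,-0.0004,-1],[0,0,0,0.01,0.001,-0.0004,-1]]
  ]
}}

```text
time_s: 11.8
eef_pos: [0.5557, 0.0321, 0.1137]
eef_rot: [-1.57, -0.006, 1.671]
force: [-2.1, -0.4, 3.4]
grip_width: 0.0228
```

```bash
python3 f.py; python3 m.py
```

```text
12.0 pos [0.5557 0.0322 0.1135] F [-2.15 -0.29  3.81] sd [0.47 0.53 0.27] net Fz 5.01
28 uv [262.3 194.9] x 0.489 0.5663 y 0.0348 0.078
42 uv [285.3 187. ] x 0.5267 0.5564 y 0.121 0.1527
21 uv [278.7 210.1] x 0.6001 0.6386 y 0.0468 0.0547
25 uv [271.6 213.3] x 0.5991 0.6427 y 0.0181 0.0282
17 uv [251.6 232.9] x 0.6463 0.6652 y -0.0824 -0.07
```

Request:
{"name": "play_rows", "arguments": {
  "series": [
    [[0,0,0,0,0,-0.0004,-1],[0,0,0,-0.002,-0.0002,-0.0004,-1],[0,0,0,-0.004,-0.0004,-0.0004,-1],[0,0,0,-0.006,-0.0006,-0.0004,-1],[0,0,0,-0.008,-0.0008,-0.0004,-1],[0,0,0,-0.01,-0.001,-0.0004,-1],[0,0,0,-0.01,-0.001,-0.0004,-1]]
  ]
}}

```text
time_s: 12.63
eef_pos: [0.5457, 0.0313, 0.1134]
eef_rot: [-1.57, -0.006, 1.671]
force: [1.6, 1.0, 5.2]
grip_width: 0.0227
```

```bash
python3 f.py; python3 m.py
```

```text
12.8333 pos [0.5458 0.0313 0.1132] F [2.48 0.44 4.73] sd [0.48 0.39 0.17] net Fz 5.93
24 uv [261.3 195.1] x 0.4852 0.5663 y 0.0348 0.0725
42 uv [285.3 187. ] x 0.5267 0.5564 y 0.121 0.1527
21 uv [277.5 209.2] x 0.5945 0.6331 y 0.0468 0.0547
20 uv [270. 212.] x 0.5953 0.6319 y 0.0181 0.0281
17 uv [251.6 232.9] x 0.6463 0.6652 y -0.0824 -0.07
```

The tin follows now: its rear moved about 10 mm for a 10 mm draw, and Fx shows the friction load. I reset the tip 8 mm back, then draw 12 mm.

Request:
{"name": "play_rows", "arguments": {
  "series": [
    [[0,0,0,0,0,0.004,-1],[0,0,0,0,0,0.006,-1],[0,0,0,0,0,0.006,-1],[0,0,0,0.004,0.0004,0.006,-1],[0,0,0,0.008,0.0008,0.006,-1],[0,0,0,0.008,0.0008,0.006,-1],[0,0,0,0.008,0.0008,0.003,-1],[0,0,0,0.008,0.0008,0.001,-1],[0,0,0,0.008,0.0008,0,-1],[0,0,0,0.008,0.0008,-0.0002,-1],[0,0,0,0.008,0.0008,-0.0002,-1],[0,0,0,0.006,0.0006,-0.0002,-1],[0,0,0,0.004,0.0004,-0.0002,-1],[0,0,0,0.002,0.0002,-0.0002,-1],[0,0,0,0,0,-0.0002,-1],[0,0,0,-0.002,-0.0002,-0.0002,-1],[0,0,0,-0.004,-0.0004,-0.0002,-1],[0,0,0,-0.004,-0.0004,-0.0002,-1]]
  ]
}}

```text
time_s: 14.38
eef_pos: [0.5417, 0.0309, 0.1134]
eef_rot: [-1.57, -0.006, 1.671]
force: [1.9, 0.3, 4.4]
grip_width: 0.0233
```

```bash
python3 f.py; python3 m.py
```

```text
14.5833 pos [0.5418 0.0308 0.1132] F [1.3  0.3  4.86] sd [0.36 0.51 0.6 ] net Fz 6.06
27 uv [260.6 195. ] x 0.4834 0.5663 y 0.0348 0.0697
42 uv [285.3 187. ] x 0.5267 0.5564 y 0.121 0.1527
13 uv [275.5 207.8] x 0.5945 0.6186 y 0.0446 0.0525
15 uv [268.9 211.2] x 0.5953 0.6192 y 0.0181 0.0259
17 uv [251.6 232.9] x 0.6463 0.6652 y -0.0824 -0.07
```

Request:
{"name": "play_rows", "arguments": {
  "series": [
    [[0,0,0,0,0,-0.0002,-1],[0,0,0,-0.002,-0.0002,-0.0002,-1],[0,0,0,-0.004,-0.0004,-0.0002,-1],[0,0,0,-0.006,-0.0006,-0.0002,-1],[0,0,0,-0.006,-0.0006,-0.0002,-1]]
  ]
}}

```text
time_s: 15.05
eef_pos: [0.5355, 0.0302, 0.1128]
eef_rot: [-1.57, -0.006, 1.671]
force: [1.6, -0.1, 3.1]
grip_width: 0.023
```

```bash
python3 f.py; python3 m.py
```

```text
15.25 pos [0.5356 0.0302 0.1128] F [1.6  0.34 4.07] sd [0.24 0.18 0.41] net Fz 5.27
35 uv [259.6 194.8] x 0.4815 0.5663 y 0.0325 0.0669
42 uv [285.3 187. ] x 0.5267 0.5564 y 0.121 0.1527
11 uv [275.2 207.4] x 0.5927 0.6148 y 0.0447 0.0525
11 uv [268.5 210.7] x 0.5953 0.6137 y 0.0181 0.0259
18 uv [251.7 232.8] x 0.6463 0.6652 y -0.0824 -0.07
```

Request:
{"name": "play_rows", "arguments": {
  "series": [
    [[0,0,0,-0.002,-0.0002,-0.0004,-1],[0,0,0,-0.004,-0.0004,-0.0006,-1],[0,0,0,-0.006,-0.0006,-0.0008,-1],[0,0,0,-0.006,-0.0006,-0.0008,-1]]
  ]
}}

```text
time_s: 15.63
eef_pos: [0.5295, 0.0296, 0.1122]
eef_rot: [-1.57, -0.006, 1.671]
force: [2.1, -0.0, 4.9]
grip_width: 0.0231
```

```bash
python3 f.py; python3 m.py
```

```text
15.8333 pos [0.5296 0.0296 0.1121] F [1.81 0.36 5.22] sd [0.13 0.39 0.27] net Fz 6.42
42 uv [260.6 198.2] x 0.4777 0.5733 y 0.0052 0.0614
42 uv [285.3 187. ] x 0.5267 0.5564 y 0.121 0.1527
4 uv [274.  206.8] x 0.5945 0.6057 y 0.0471 0.05
9 uv [267.8 210.1] x 0.5935 0.6082 y 0.0181 0.0259
17 uv [251.6 232.9] x 0.6463 0.6652 y -0.0824 -0.07
```

Request:
{"name": "play_rows", "arguments": {
  "series": [
    [[0,0,0,-0.002,-0.0002,0,-1],[0,0,0,-0.004,-0.0004,-0.0001,-1],[0,0,0,-0.006,-0.0006,-0.0002,-1],[0,0,0,-0.008,-0.0008,-0.0003,-1],[0,0,0,-0.008,-0.0008,-0.0003,-1]]
  ]
}}

```text
time_s: 16.3
eef_pos: [0.5207, 0.0285, 0.1111]
eef_rot: [-1.567, -0.006, 1.671]
force: [1.1, -0.8, 3.2]
grip_width: 0.0231
```

```bash
python3 f.py; python3 m.py
```

```text
16.5 pos [0.5208 0.0286 0.1112] F [-0.06 -0.24  2.87] sd [0.72 0.21 0.45] net Fz 4.07
82 uv [260.6 198.7] x 0.4739 0.5733 y 0.0025 0.0617
42 uv [285.3 187. ] x 0.5267 0.5564 y 0.121 0.1527
3 uv [273. 206.] x 0.5927 0.5963 y 0.0447 0.05
17 uv [251.6 232.9] x 0.6463 0.6652 y -0.0824 -0.07
```

Request:
{"name": "play_rows", "arguments": {
  "series": [
    [[0,0,0,0,0,-0.0006,-1],[0,0,0,-0.002,-0.0002,-0.0006,-1],[0,0,0,-0.004,-0.0004,-0.0006,-1],[0,0,0,-0.006,-0.0006,-0.0006,-1],[0,0,0,-0.008,-0.0008,-0.0006,-1],[0,0,0,-0.01,-0.001,-0.0006,-1],[0,0,0,-0.01,-0.001,-0.0006,-1]]
  ]
}}

```text
time_s: 17.13
eef_pos: [0.5107, 0.0277, 0.1108]
eef_rot: [-1.568, -0.006, 1.671]
force: [2.0, 0.3, 2.4]
grip_width: 0.023
```

```bash
python3 f.py; python3 - <<'E'
from h import *
a=snap('scene')
cv2.imwrite('pics/g7.png',cv2.resize(a['bgr'][170:240,230:310],(640,560),interpolation=cv2.INTER_CUBIC))
E
```

```text
17.3333 pos [0.5108 0.0276 0.1107] F [1.24 0.24 3.66] sd [0.27 0.18 0.91] net Fz 4.86
```

View pics/g7.png

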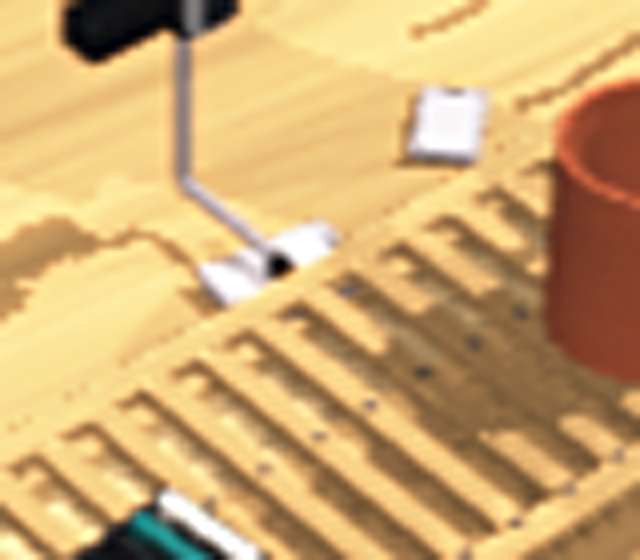

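The tin is out in the open, with the cap (278,263) at the middle of its lid, which spans (200–340, 225–305). I draw about 20 mm more for margin.

Request:
{"name": "play_rows", "arguments": {
  "series": [
    [[0,0,0,0,0,-0.0004,-1],[0,0,0,-0.002,-0.0002,-0.0004,-1],[0,0,0,-0.004,-0.0004,-0.0004,-1],[0,0,0,-0.006,-0.0006,-0.0004,-1],[0,0,0,-0.008,-0.0008,-0.0004,-1],[0,0,0,-0.01,-0.001,-0.0004,-1],[0,0,0,-0.012,-0.0012,-0.0004,-1],[0,0,0,-0.014,-0.0014,-0.0004,-1],[0,0,0,-0.016,-0.0016,-0.0004,-1],[0,0,0,-0.018,-0.0018,-0.0004,-1],[0,0,0,-0.02,-0.002,-0.0004,-1],[0,0,0,-0.02,-0.002,-0.0004,-1],[0,0,0,-0.02,-0.002,-0.0004,-1]]
  ]
}}

```text
time_s: 18.47
eef_pos: [0.4904, 0.0255, 0.1102]
eef_rot: [-1.566, -0.006, 1.671]
force: [1.3, 1.2, 4.9]
grip_width: 0.023
```

```bash
python3 f.py; cat > tin.py <<'E'
from h import *
for n in ('scene','top'):
    s=snap(n); c=proj(s,[.555,.035,.01]).astype(int); u0,v0=c-28; u1,v1=c+28
    g=s['bgr'][v0:v1,u0:u1].astype(int); m=((g.max(2)-g.min(2)<45)&(g.max(2)>110)).astype(np.uint8)
    k,l,st,ce=cv2.connectedComponentsWithStats(m)
    for i in range(1,k):
        if st[i,4]>12:
            p=np.argwhere(l==i)[:,::-1]+[u0,v0]; Q=np.array([onz(s,*q,.010)[:2] for q in p]).astype(np.float32)
            print(n,st[i,4],'x',Q[:,0].min().round(4),Q[:,0].max().round(4),'y',Q[:,1].min().round(4),Q[:,1].max().round(4),cv2.minAreaRect(Q))
E
python3 tin.py
```

```text
18.6667 pos [0.4904 0.0255 0.1102] F [0.54 0.01 5.96] sd [0.28 0.16 0.23] net Fz 7.16
scene 189 x 0.4067 0.5718 y -0.0015 0.0792 ((0.489957332611084, 0.04286231845617294), (0.05959242954850197, 0.17565558850765228), 80.00566864013672)
scene 75 x 0.5097 0.5546 y 0.1197 0.1671 ((0.5303473472595215, 0.14331752061843872), (0.02673666924238205, 0.04331820830702782), 52.78910446166992)
```

Request:
{"name": "play_rows", "arguments": {
  "series": [
    [[0,0,0,0,0,0.01,-1],[0,0,0,0,0,0.04,-1],[0,0,0,0,0,0.08,-1],[0,0,-0.12,0,0,0.08,-1],[0,0,-0.24,0,0.01,0.08,-1],[0,0,-0.36,0,0.02,0.08,-1],[0,0,-0.48,0,0.03,0.08,-1],[0,0,-0.6,0.005,0.04,0.08,-1],[0,0,-0.72,0.01,0.06,0.08,-1],[0,0,-0.84,0.015,0.08,0.08,-1],[0,0,-0.96,0.02,0.1,0.08,-1],[0,0,-1.08,0.025,0.12,0.08,-1],[0,0,-1.2,0.03,0.14,0.08,-1],[0,0,-1.32,0.035,0.16,0.08,-1],[0,0,-1.44,0.035,0.18,0.08,-1],[0,0,-1.524,0.035,0.19,0.08,-1],[0,0,-1.524,0.035,0.19,0.08,-1],[0,0,-1.524,0.035,0.19,0.08,-1],[0,0,-1.524,0.035,0.19,0.08,-1]]
  ]
}}

```text
time_s: 20.35
eef_pos: [0.5247, 0.2148, 0.1893]
eef_rot: [-1.567, -0.003, 0.149]
force: [-1.2, 0.1, -1.3]
grip_width: 0.0226
```

```bash
python3 f.py; python3 tin.py; python3 - <<'E'
from h import *
s=status.read_state(); print(s['eef_pos'],s['eef_rot'])
a=snap('scene');b=snap('top')
def cr(q,X,w,h):
    u,v=proj(q,X).astype(int);print(u-w,v-h); return cv2.resize(q['bgr'][v-h:v+h,u-w:u+w],(400,400),interpolation=cv2.INTER_CUBIC)
cv2.imwrite('pics/g8.png',np.hstack([cr(b,[.54,.13,.05],65,65),cr(a,[.54,.13,.05],65,65)]))
E
```

```text
20.55 pos [0.5252 0.2147 0.19  ] F [-0.02 -0.18 -1.09] sd [0.57 0.34 0.54] net Fz 0.11
scene 76 x 0.5097 0.5549 y 0.1197 0.1671 ((0.531980574131012, 0.14207729697227478), (0.02673666924238205, 0.047419726848602295), 52.78910446166992)
scene 149 x 0.5307 0.5718 y -0.0015 0.0637 ((0.5518664121627808, 0.031112680211663246), (0.0644247755408287, 0.041578829288482666), 88.31758117675781)
top 289 x 0.5288 0.575 y 0.0044 0.0618 ((0.5509882569313049, 0.034306250512599945), (0.058413710445165634, 0.039464328438043594), 80.85558319091797)
[0.52541925 0.21502664 0.19030469] [-1.56549516 -0.00542758  0.14663069]
126 144
219 113
```

View pics/g8.png

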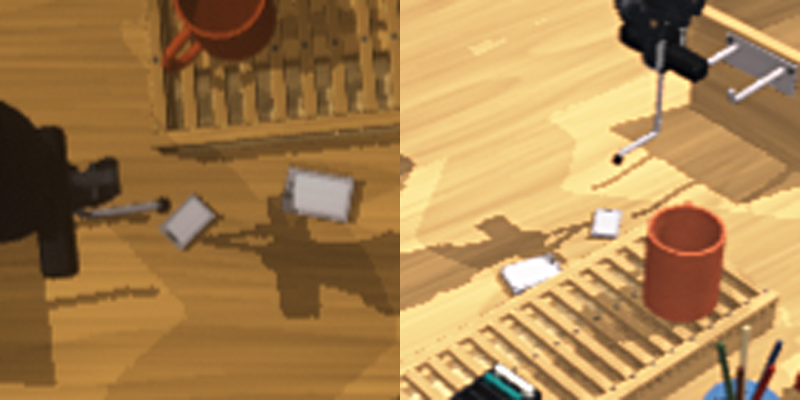

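The tin lies flat in the open at about (0.551, 0.033), its lid at (320,195) in the top crop, with bare board between it and the riser. The decoy hasn't moved. I take the rod back in along the prongs.

Request:
{"name": "play_rows", "arguments": {
  "series": [
    [[0,0,0,-0.005,0.035,0,-1],[0,0,0,-0.01,0.07,-0.005,-1],[0,0,0,-0.0142,0.098,-0.008,-1],[0,0,0,-0.0142,0.098,-0.008,-1],[0,0,0,-0.0142,0.098,-0.03,-1],[0,0,0,-0.0142,0.098,-0.05,-1],[0,0,0,-0.0142,0.098,-0.06,-1],[0,0,0,-0.0142,0.098,-0.066,-1],[0,0,0,-0.0142,0.098,-0.066,-1],[0,0,0,-0.0142,0.098,-0.066,-1]]
  ]
}}

```text
time_s: 21.58
eef_pos: [0.5117, 0.3131, 0.1253]
eef_rot: [-1.565, -0.007, 0.147]
force: [0.0, -0.5, -1.1]
grip_width: 0.023
```

```bash
python3 f.py; python3 - <<'E'
from h import *
s=snap('top'); print(onz(s,223.5,192,.003),onz(s,223.5,192,.039)) 
E
```

```text
21.7833 pos [0.5118 0.3134 0.1256] F [ 0.01 -0.03 -1.31] sd [0.41 0.69 0.39] net Fz -0.11
[0.59257372 0.05057839 0.003     ] [0.5875295  0.04779185 0.039     ]
```

Request:
{"name": "play_rows", "arguments": {
  "series": [
    [[0,0,0,0,0,-0.002,-1],[0,0,0,0,0,-0.004,-1],[0,0,0,0,0,-0.0045,-1],[0,0,0,0,0,-0.0045,-1],[0,0,0,0,0,-0.0045,-1]]
  ]
}}

```text
time_s: 22.25
eef_pos: [0.5119, 0.3136, 0.122]
eef_rot: [-1.564, -0.008, 0.147]
force: [-2.0, -0.4, 6.3]
grip_width: 0.0229
```

```bash
python3 f.py
```

```text
22.45 pos [0.5119 0.3136 0.1221] F [-2.18 -0.49  5.86] sd [0.49 0.48 0.46] net Fz 7.06
```

The bar bears on the prongs at the same height as before (TCP z 0.122). I release and withdraw.

Request:
{"name": "play_rows", "arguments": {
  "series": [
    [[0,0,0,0,0,0.0005,-0.3],[0,0,0,0,0,0.0005,0],[0,0,0,0,0,0.0005,0],[0,0,0,0,0,0.0005,0],[0,0,0,0,0,0.0005,0],[0,0,0,0,0,0.01,0],[0,0,0,0,0,0.03,0],[0,0,0,0,0,0.06,0],[0,0,0,0,0,0.1,0],[0,0,0,-0.06,-0.04,0.13,0],[0,0,0,-0.08,-0.1,0.14,0],[0,0,0,-0.08,-0.1,0.14,0],[0,0,0,-0.08,-0.1,0.14,0],[0,0,0,-0.08,-0.1,0.14,0],[0,0,0,-0.08,-0.1,0.14,0],[0,0,0,-0.08,-0.1,0.14,0]]
  ]
}}

```text
time_s: 23.78
eef_pos: [0.432, 0.2139, 0.2619]
eef_rot: [-1.564, -0.008, 0.147]
force: [0.9, 0.2, 1.1]
grip_width: 0.0425
```

```bash
python3 f.py; python3 tin.py; python3 - <<'E'
from h import *
a=snap('scene');b=snap('top')
def cr(q,X,w,h):
    u,v=proj(q,X).astype(int); return cv2.resize(q['bgr'][v-h:v+h,max(u-w,0):max(u-w,0)+2*w],(400,400),interpolation=cv2.INTER_CUBIC)
cv2.imwrite('pics/g9.png',np.hstack([cr(b,[.53,.2,.05],80,80),cr(a,[.53,.2,.05],80,80)]))
E
```

```text
23.9833 pos [0.432  0.214  0.2612] F [-0.06  0.33 -0.11] sd [0.55 0.71 0.34] net Fz 1.09
scene 76 x 0.5097 0.5549 y 0.1197 0.1671 ((0.531980574131012, 0.14207729697227478), (0.02673666924238205, 0.047419726848602295), 52.78910446166992)
scene 146 x 0.5307 0.5718 y -0.0015 0.0637 ((0.5540570020675659, 0.030764184892177582), (0.06125200167298317, 0.04289818927645683), 82.48819732666016)
top 302 x 0.5288 0.5724 y 0.0044 0.0642 ((0.5512374043464661, 0.03439265489578247), (0.058650415390729904, 0.039015546441078186), 80.89427185058594)
```

View pics/g9.png

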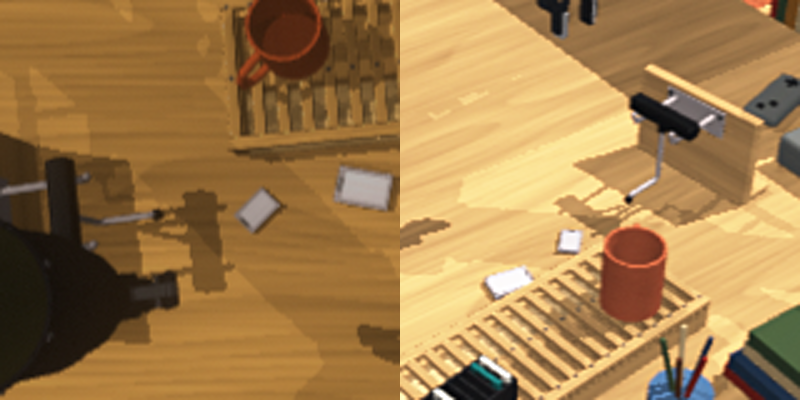

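The rod hangs level across both prongs: the bar is at (63,195) in the top crop and (665,115) in the right crop. The tin is flat and clear of the riser, the gripper is free, and the bystanders in view haven't moved. I hand the job in.

```bash
python3 -c "
from cell import job_done; print(job_done())"
```

```text
the job is handed in; nothing more can be done
None
```

I drew the tin out from under the riser with the rod, hung the rod back on its hook, and handed the job in at about 24 s of the 72 s allowed. The hand-in gives no verdict, so what follows rests on my own measurements.

- **Tin:** both cameras put it flat on the shelf with its centre at about (0.551, 0.034). That is 43–50 mm in front of the riser's front edge, where 30 mm is needed.
- **Rod:** it rests level across both prongs, set down at the same tool height (0.122 m) as when I gripped it. The gripper is clear of everything.
- **Other things on the shelf:** the mug and the smaller tin look unmoved in the last picture. That picture does not fully show the organizer and its cartridges, and not the wooden box or the dish; the arm was not near the box or the dish during the work.

**What went wrong or disagreed:**
- **Slip:** at about 4–5 N the rubber slid some 10 mm over the lid during the first draws, so I set it down again twice and pressed firmer.
- **Force near the limit:** the highest averaged reading was 7.2 N, close to the 8 N limit. The sensor noise is about 0.5 N, and the force was only sampled between moves, so a brief higher peak can't be ruled out.
- **Riser edge:** my measurements of its front edge disagreed by about 8 mm, and the tin's margin holds for either one.
- **Pictures:** I viewed 13, three past the budget of 10 and one beyond the allowed overrun.

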